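# Fit the thickness-selector lever to the dough sheeter's gearbox

### The arm

A 7-joint arm with a two-finger parallel gripper is mounted at the origin on the work surface. World frame = base frame: x ahead of the robot, y to its left, z up, the work surface at z = 0. Lengths are in m, angles in rad, forces in N, time in s.
With the tool pointing down it reaches from about 0.4 to 0.875 m from the base axis. Payload 19.3 kg.
Tool frame: the origin (TCP) lies midway between the tips of the shut fingers; the grasp point (between the pads) lies bot.tcp_to_grasp behind it (bot.tcp_to_grasp is the distance from the TCP to the grasp point, in m); z points along the fingers, y is the line along which they close (so a half turn about z gives the same grasp; the last joint's range is limited). The gripper opens to 85 mm and grips with 20 to 120 N. Pads are 22 mm wide; open, the fingers measure 114 mm over their backs; the gripper's body (76 mm by 85 mm) begins 54 mm behind the grasp point. The pads swing forward as they close: fully open they stand 13 mm farther back than shut.
Start: joints at [1.043, 0.521, -0.036, 1.599, 0.021, 1.021, -0.113], TCP at [0.276, -0.561, 0.231] pointing down, gripper open.
Joint ranges: [-2.91, 2.91], [-0.3, 2.13], [-1.5, 1.42], [0.17, 2.43], [-1.26, 4.41], [0.16, 1.93], [-2.52, 2.52]. Speed limits (rad/s): [1.89, 1.89, 2.39, 2.39, 3.01, 3.01, 3.01].

### API

Orientations are given as [roll, pitch, yaw] about the fixed x, y, z axes, in that order (R = Rz(yaw) Ry(pitch) Rx(roll)).
In Python, from workcell import observe, imaging, bot gives the robot as it stands.
- The arm moves only by the tool send_rows, never from a script. Its argument "plan" is text: rows parted by semicolons, each of 7 numbers parted by spaces: the shift along the tool's x, y, z in m, then the turn, a rotation vector about the tool's x, y, z in degrees, then the finger opening in m, from 0 to 0.0854. In form: dx dy dz rx ry rz claw; .... A call has 1 to 10 rows; each row is the pose to reach, as a shift and turn from the pose commanded when the call began, along the tool's axes at that moment; what a row does not reach only later rows make up. A row lasts 1/12 s, in which the tool goes at most 41.7 mm and 7.16 degrees, less where a joint would pass 70% of its speed; a pose out of reach is approached as far as the arm can. A call with a gripper value outside its range is refused whole. The fingers move at their own pace and stop on an object; "grip_force" is the grip in N (left out, the last holds). Time passes only in rows, so rows that repeat a pose let the fingers close. It gives the time, the measured TCP pose, the force, the opening and the grip force at its end, in the units of the state.
- observe(): the state, without advancing time (a new reading comes with each control period).
- imaging.grab_frame(name): name is "scene" or "top" or "wrist"; returns a dict with "color" (384x512x3 uint8, red, green, blue), "fx", "fy", "cx", "cy" (pixels), "dist_coeffs" ([k1, k2, p1, p2, k3] as OpenCV has them; the pictures are not rectified), "eye" and "orientation" of the camera in the world; the wrist camera has in their place "tool_from_camera" (4x4, takes a point from camera to tool coordinates, whose origin is the TCP and whose axes are the flange's). Camera axes: x right, y down, z forward; pixel columns grow to the right and rows downward; lengths in m; the calibration is good to about 2 mm. A picture is of the moment at which its call begins: read the wrist's pose just before it. There is no depth.
- bot.job_done(): hands the job in; it is judged then, once.
The state is a dict: "clock": time; "qpos": joint angles; "qd": joint speeds; "joint_efforts": joint torques, N m; "position": TCP position; "tool_rot": TCP orientation; "force": force on the tool from outside, world axes, zero at the start; "moment": the same for the moment, N m; "grip_width": finger opening in m; "finger_force": force on a finger pad.
Only numpy, scipy, OpenCV 4.12 (cv2) and the standard library are available. Lean on these libraries where they do the work, as an engineer would, in place of code of your own. Each camera call takes 0.05 s, during which the arm holds its last target. There are 200 camera calls.

### The job

Refit the dough sheeter's selector lever: pick it up, set its hub on the gearbox's splined stub shaft, feel for the one rotation at which the splines let it in, and slide it down fully home on the shaft's shoulder. Then swing it counter-clockwise (seen from above) until its arm meets the stop pin, and leave it there. Work with light force, since the gearbox bears no more than 40 N, and leave the other things on the table where they are.

Things in the scene. Friction and masses are not known exactly. Their poses are not given: they have to be found in the camera images.
- selector: Selector gearbox, fixed to the table: a low white box 200 x 200 mm, top plate 80 mm above the table. Origin at the centre of its underside, z up. An upright stub shaft stands on this axis (x = y = 0 of this frame); it turns against a steady friction of 0.3 N m and stays where it is left. The gearbox must never feel more than 40 N.
- stop_pin (a point): Top of the sprung stop pin (as unpressed): 12 mm thick, upright on the gearbox's top plate, at x = -16 mm, y = 84 mm of selector, its top 130 mm above the table. Axes as selector. The seated lever's arm meets it from the +x side just when the arm points along selector's +y axis; pressed by the arm the pin yields up to 7 mm, at 2 N per mm.
- seat (a point): Centre of the shaft's shoulder (40 mm across), 110 mm above the table, where the hub's underside comes to rest. Fixed to the gearbox, axes as selector, so it does NOT tell how the shaft is turned. With the lever on, the arm at first points anywhere from 0 to 55 degrees counter-clockwise (from above) of selector's +x axis; this is not measured.
- shaft_tip (a point): Tip of the shaft, 37 mm above the shoulder, fixed to the gearbox, axes as selector. From the shoulder up: 26 mm of splines (core 18 mm across, 26 mm across the tips, five splines 4.6 mm wide with rounded top ends at 60 degree pitch, the sixth place empty), then a plain tapered pilot 16.4 mm across, 11 mm tall.
- lever_hub (a point): Lever lying loose on the table, plain dark steel, about 0.45 kg, balanced near the bore. Point: on the bore's axis, half-way up the hub (15 mm above its underside); x along the arm to the knob, z up. Hub 40 mm across, 30 mm tall; two full-height flats facing +y and -y, 26 mm long, 42 mm apart. Arm 20 x 10 mm, flush with the underside, to x = 140 mm. Counterweight 28 mm wide, 22 mm tall, to x = -54 mm.
- lever_bore (a point): Centre of the bore at the hub's underside, axes as lever_hub. Bore right through: 20.4 mm across the lands, 30 mm in the slots; slots at 60 degrees, one along the arm, the one opposite the arm filled, so the lever fits at one rotation only (shaft's empty place opposite the arm), with 3 degrees and 0.5 mm play each way. Resting on the spline ends, the underside is 26 mm above the shoulder.
- lever_knob (a point): Centre of the black ball knob (28 mm across) on an upright post at the end of the lever's arm, 130 mm from the bore's axis and 56 mm above the lever's underside.
- spacer: Bystander: brass spacer ring 38 mm across, 12 mm tall. Origin under its centre.
- wrench: Bystander: steel wrench lying flat. Origin at its middle.
- brush: Bystander: brush with a handle, lying flat. Origin at its middle.
- oil: Bystander: white plastic bottle, 60 mm across, 170 mm tall. Origin under its centre.
- bowl: Bystander: steel bowl 150 mm across, 60 mm tall. Origin under its centre.
- scraper: Bystander: dough scraper 100 x 140 mm with a white grip, lying flat. Origin under its middle.
- bolts: Bystander: aluminium cup 70 mm across, 40 mm tall. Origin under its centre.

How it is judged:
On the way, in this order (a step that is already met when the one before it is completed fails the run):
1. the lever's hub is fully home on the shaft's shoulder, upright (horizontal distance between lever_hub and seat below 0.004 m and z of lever_hub in the frame of seat between 0.01 and 0.018 m and angle between lever_hub's own z axis and vertical below 0.07 rad), for 0.2 s.
2. the lever, still home, is swung until its arm meets the stop pin (all of step 1 and x of lever_knob in the frame of selector below 0.014 m and y of lever_knob in the frame of selector above 0.1 m), for 0.2 s.
At the end, for the whole second after the job is handed in: The lever is released, upright (within 4 degrees), with its hub on the shaft's axis (within 4 mm) and down on the shoulder (within 3 mm), and its arm against the stop pin (within 6 degrees, 14 mm measured at the knob) (all of step 2); the robot touches nothing.
It fails at once if the gearbox feels more than 40 N (contact force between anything else and selector above 40 N).
It fails at once if another thing on the table is moved more than 30 mm (distance of any of spacer, wrench, brush, oil, bowl, scraper, bolts from where it was at the start of the episode above 0.03 m).
It also fails if it takes over 58 s, if anything falls off the work surface, if the arm or the gripper's body presses on something with over 40 N, if the wrist force passes 120 N, or if a joint passes its speed limit or range.

## Working session

There is one attempt and no reset: what is moved stays moved. The work goes in short steps, Python scripts to look and compute and a tool call to move; the robot and the scene stay as the last step left them, time stands still between calls to the robot, and variables do not carry over. Pictures are saved under pics/ and viewed, at most 12 in all, crops included, and the job is handed in when it is done.

Besides the shell and the picture viewer there is one more tool, called after ">>>" in YAML: its name, and indented under it one key for each argument. send_rows: Moves the arm, as the interface text tells. Its arguments: {"type":"object","properties":{"plan":{"type":"string"},"grip_force":{"type":"number"}},"required":["plan"]}

```bash
mkdir -p pics; ls
cat > h.py <<'E'
import numpy as np, cv2
from scipy.spatial.transform import Rotation as R
from workcell import observe, imaging, bot
def grab(n,save=None):
    s=observe(); f=imaging.grab_frame(n)
    K=np.array([[f['fx'],0,f['cx']],[0,f['fy'],f['cy']],[0,0,1.]]); d=np.array(f['dist_coeffs'],float)
    if n=='wrist':
        T=np.eye(4); T[:3,:3]=R.from_euler('xyz',s['tool_rot']).as_matrix() if len(s['tool_rot'])==3 else np.array(s['tool_rot']); T[:3,3]=s['position']
        T=T@np.array(f['tool_from_camera']); Rc,e=T[:3,:3],T[:3,3]
    else:
        e=np.array(f['eye']); o=np.array(f['orientation']); Rc=o if o.shape==(3,3) else R.from_euler('xyz',o).as_matrix()
    if save: cv2.imwrite(save,f['color'][:,:,::-1])
    return dict(img=f['color'],K=K,d=d,R=Rc,e=e,s=s)
def ray(c,uv):
    p=cv2.undistortPoints(np.array(uv,float).reshape(-1,1,2),c['K'],c['d']).reshape(-1,2)
    return np.c_[p,np.ones(len(p))]@c['R'].T
def plane(c,uv,z):
    r=ray(c,uv); return c['e']+r*((z-c['e'][2])/r[:,2:3])
def proj(c,P):
    rv=cv2.Rodrigues(c['R'].T)[0]; return cv2.projectPoints(np.array(P,float).reshape(-1,1,3),rv,-c['R'].T@c['e'],c['K'],c['d'])[0].reshape(-1,2)
def tri(obs):
    A=np.zeros((3,3));b=np.zeros(3)
    for c,uv in obs:
        r=ray(c,uv)[0]; r/=np.linalg.norm(r); M=np.eye(3)-np.outer(r,r); A+=M;b+=M@c['e']
    return np.linalg.solve(A,b)
E
python3 - <<'E'
from h import *
print(observe(), bot.tcp_to_grasp)
a=grab('scene','pics/s0.png'); b=grab('top','pics/t0.png')
print(a['e'],a['R'],b['e'],b['R'],b['K'])
f=imaging.grab_frame('wrist');print(np.array(f['tool_from_camera']).round(3).tolist())
cv2.imwrite('pics/st.png',np.vstack([a['img'],b['img']])[:,:,::-1])
E
```

```text
pics
{'clock': 0.0, 'qpos': array([ 1.04280526,  0.52201832, -0.03631445,  1.59998416,  0.02122124,
        1.02110578, -0.11275057]), 'qd': array([-3.78885825e-04,  1.43407193e-05,  8.52789406e-05,  1.80051651e-03,
        8.59588430e-04, -9.95931365e-04, -8.17394271e-05]), 'joint_efforts': array([-2.11582687e-04, -9.27092528e+01,  1.98002435e+00, -3.69928944e+01,
        1.78687682e-02,  8.18172324e-03, -8.36879212e-05]), 'position': array([ 0.27603961, -0.56037121,  0.23073174]), 'tool_rot': array([-3.14046740e+00,  1.04909798e-04,  4.57830034e-01]), 'force': array([ 0.04808858,  0.21194627, -0.05064535]), 'moment': array([-0.00590897,  0.03472561,  0.05872055]), 'finger_force': 0.0, 'grip_width': 0.08536204796752139} 0.0187
[ 1.45680252 -0.45302389  1.02847168] [[ 0.43398404  0.59261466 -0.67857625]
 [ 0.90089929 -0.29063837  0.32235044]
 [-0.00619069 -0.75122381 -0.66001854]] [ 0.27871994 -0.03657079  1.66173971] [[ 0.00815346 -0.98801389  0.15414954]
 [-0.99982797 -0.00548663  0.01771781]
 [-0.01665969 -0.15426749 -0.98788866]] [[466.27632512   0.         262.76704196]
 [  0.         466.27632512 186.13332015]
 [  0.           0.           1.        ]]
[[-0.0, -0.965, -0.261, 0.065], [1.0, -0.0, -0.0, -0.001], [0.0, -0.261, 0.965, -0.143], [0.0, 0.0, 0.0, 1.0]]
```

View pics/s0.png

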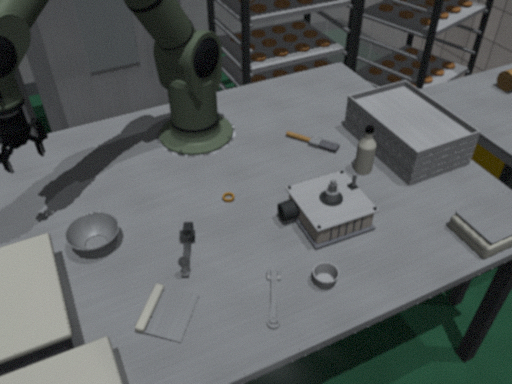

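View pics/t0.png

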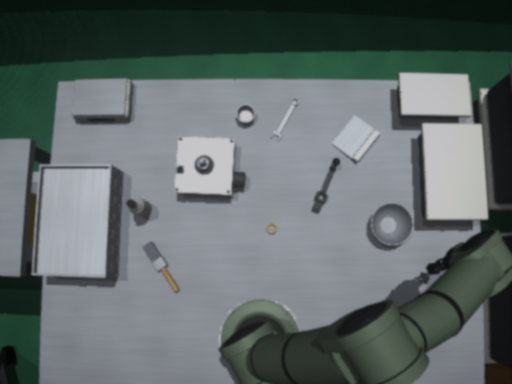

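The scene picture shows the gearbox at about (332,205) with its shaft tip at (333,183), the pin at (353,180) and the lever from (187,230) to (184,268). The top picture shows the gearbox at (205,167), the shaft at (204,162), the pin at (180,170), the lever's hub at (320,197) and its knob at (336,162).

Run:
```python
from h import *
a=grab('scene'); b=grab('top')
g=cv2.cvtColor(b['img'],cv2.COLOR_RGB2GRAY)
# gearbox top
m=np.zeros_like(g); m[130:205,165:245]=(g[130:205,165:245]>185)*255
m=cv2.morphologyEx(m,cv2.MORPH_OPEN,np.ones((3,3)))
c=max(cv2.findContours(m,0,2)[0],key=cv2.contourArea); r=cv2.minAreaRect(c); print('box',r)
P=plane(b,cv2.boxPoints(r),.08); print(P.round(4), P.mean(0)); 
for k in range(4): d=P[(k+1)%4]-P[k]; print(np.linalg.norm(d[:2]),np.degrees(np.arctan2(d[1],d[0])))
print('pin',tri([(a,(353,179)),(b,(180,170))]),'shaft',tri([(a,(333,182)),(b,(204,162))]))
# lever
m=np.zeros_like(g); m[145:225,300:350]=(g[145:225,300:350]<75)*255
c=max(cv2.findContours(m,0,2)[0],key=cv2.contourArea); print(cv2.boundingRect(c),cv2.contourArea(c))
print('hub',plane(b,[(320,196.5)],.03),'knob',plane(b,[(336,162)],.056))
t=lambda c,x,y,w,h,s:cv2.resize(c['img'][y:y+h,x:x+w],None,fx=s,fy=s,interpolation=2)
cv2.imwrite('pics/c.png',np.hstack([t(b,165,125,90,85,4),t(b,295,145,60,85,4)])[:,:,::-1])
```

```text
box ((203.4637908935547, 164.61550903320312), (55.02253723144531, 55.08125686645508), 3.3664605617523193)
[[0.5086 0.2972 0.08  ]
 [0.7045 0.2935 0.08  ]
 [0.6928 0.099  0.08  ]
 [0.4985 0.1064 0.08  ]] [0.60111159 0.19900941 0.08      ]
0.19594724705855218 -1.0787844880816737
0.19488798566638652 -93.43336110402778
0.194439495835459 177.80204007679254
0.19103496057066216 86.9827895347573
pin [0.57841942 0.27978869 0.1060204 ] shaft [0.59896525 0.19265014 0.14223707]
(313, 190, 14, 22) 136.5
hub [[ 0.49742107 -0.20966523  0.03      ]] knob [[ 0.61662744 -0.26471046  0.056     ]]
```

View pics/c.png

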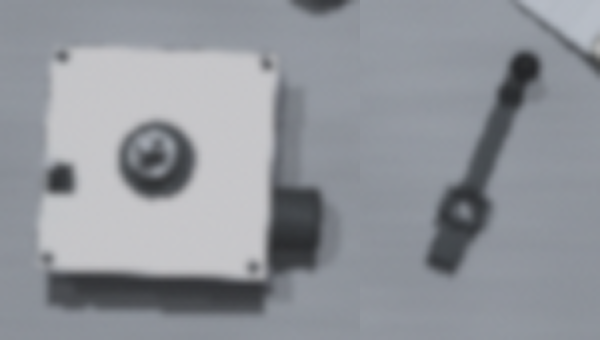

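The crop shows the shaft at top-image pixel (204,165), the pin at (180,170), the lever's hub at (320.8,197.8) and its knob at (336.2,161.8). Next I move above the hub for a look from the wrist.

```bash
cat >> h.py <<'E'
def rel(p,yaw,s=None):
    "shift and turn (tool axes) from measured pose to p with tool down, tool x at yaw deg"
    s=s or observe(); Ra=R.from_euler('xyz',s['tool_rot']); Rb=R.from_euler('xyz',[180,0,yaw],degrees=True)
    print('shift',Ra.inv().apply(np.array(p)-s['position']).round(4),'turn',(Ra.inv()*Rb).as_rotvec(degrees=True).round(2),'q7',s['qpos'][6].round(2))
E
python3 - <<'E'
from h import *
b=grab('top')
print(plane(b,[(320.8,197.8)],.03),plane(b,[(336.2,161.8)],.056))
rel([.493,-.2105,.15],-24.8)
E
```

```text
[[ 0.49280812 -0.21244738  0.03      ]] [[ 0.61735079 -0.26542993  0.056     ]]
shift [ 0.3493 -0.2182  0.0812] turn [-2.000e-02  1.000e-02  5.103e+01] q7 -0.11
```

>>> send_rows:
  plan: "0.349 -0.218 0.081 0 0 51 0.085;0.349 -0.218 0.081 0 0 51 0.085;0.349 -0.218 0.081 0 0 51 0.085;0.349 -0.218 0.081 0 0 51 0.085;0.349 -0.218 0.081 0 0 51 0.085;0.349 -0.218 0.081 0 0 51 0.085;0.349 -0.218 0.081 0 0 51 0.085;0.349 -0.218 0.081 0 0 51 0.085;0.349 -0.218 0.081 0 0 51 0.085;0.349 -0.218 0.081 0 0 51 0.085"

```text
clock: 1.13
position: [0.4868, -0.2202, 0.1527]
tool_rot: [3.142, -0.0, -0.433]
force: [1.5, 0.0, -0.5]
grip_width: 0.0851
finger_force: 0.0
```

>>> send_rows:
  plan: "0 0 0 0 0 0 0.085;0 0 0 0 0 0 0.085"

```text
clock: 1.3
position: [0.487, -0.2198, 0.1524]
tool_rot: [-3.141, 0.001, -0.428]
force: [-0.9, -1.1, 0.2]
grip_width: 0.0851
finger_force: 0.0
```

Run:
```python
from h import *
w=grab('wrist','pics/w1.png'); s=w['s']
print(s['clock'],s['position'],s['tool_rot'],s['qpos'].round(2),np.linalg.norm(s['qd']))
print(w['K'][0],w['e'])
```

```text
1.3 [ 0.48695613 -0.21977945  0.15242943] [-3.14113694e+00  8.38891433e-04 -4.27802006e-01] [ 0.23  0.49  0.11  1.92 -0.07  0.74 -1.62] 0.07477074944952562
[318.41129126   0.         249.18882151] [ 0.54598571 -0.24698873  0.29574836]
```

View pics/w1.png

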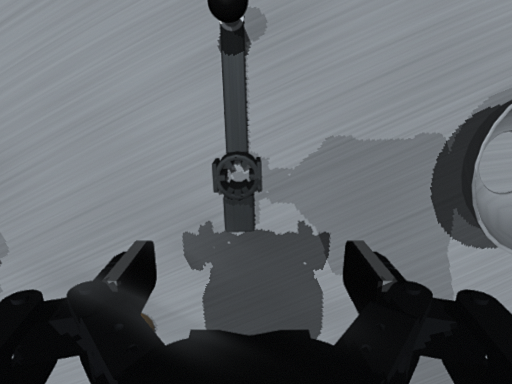

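The wrist picture shows the hub's ring centred at (239,174), the arm running from (238,145) up to (233.5,60), and the counterweight at (239,215).

Run:
```python
from h import *
w=grab('wrist'); g=cv2.cvtColor(w['img'],cv2.COLOR_RGB2GRAY)
# arm edges per row via gradient
gx=cv2.Sobel(cv2.GaussianBlur(g,(3,3),0),cv2.CV_32F,1,0)
C=[]
for r in range(60,145,6):
    l=205+gx[r,205:238].argmin(); rr=236+gx[r,236:262].argmax(); C.append(((l+rr)/2,r)); print((r,int(l),int(rr)),end=' ')
P=plane(w,C,.010)
vx,vy,x0,y0=cv2.fitLine(P[:,:2].astype(np.float32),cv2.DIST_HUBER,0,.01,.01).ravel(); yaw=np.degrees(np.arctan2(vy,vx)); print('arm yaw',yaw, yaw-180)
h=plane(w,[(238.5,174)],.03)[0]; print('hub',h)
n=np.array([-vy,vx]); print('hub offset from arm line',n@(h[:2]-[x0,y0]))
b=grab('top'); print(plane(b,[(320.8,197.8)],.03))
rel([h[0],h[1],.06],-24.8)
```

```text
(60, 218, 243) (66, 218, 242) (72, 219, 242) (78, 219, 243) (84, 219, 243) (90, 219, 243) (96, 220, 243) (102, 220, 244) (108, 220, 244) (114, 221, 244) (120, 221, 245) (126, 221, 245) (132, 222, 245) (138, 222, 245) (144, 222, 245) arm yaw -22.705397 -202.7054
hub [ 0.49883072 -0.21768853  0.03      ]
hub offset from arm line -0.003870954676540406
[[ 0.49280812 -0.21244738  0.03      ]]
shift [ 0.0098 -0.0107  0.0931] turn [ 0.03 -0.01 -0.05] q7 -1.61
```

Run:
```python
from h import *
w=grab('wrist'); g=cv2.cvtColor(w['img'],cv2.COLOR_RGB2GRAY)
print(w['s']['position'],w['s']['tool_rot'],w['s']['clock'])
cv2.imwrite('pics/w2.png',cv2.resize(g[120:240,175:300],None,fx=5,fy=5,interpolation=cv2.INTER_CUBIC))
```

```text
[ 0.48545396 -0.22325283  0.15309072] [ 3.14115220e+00 -1.77489996e-04 -4.33800289e-01] 1.45
```

View pics/w2.png

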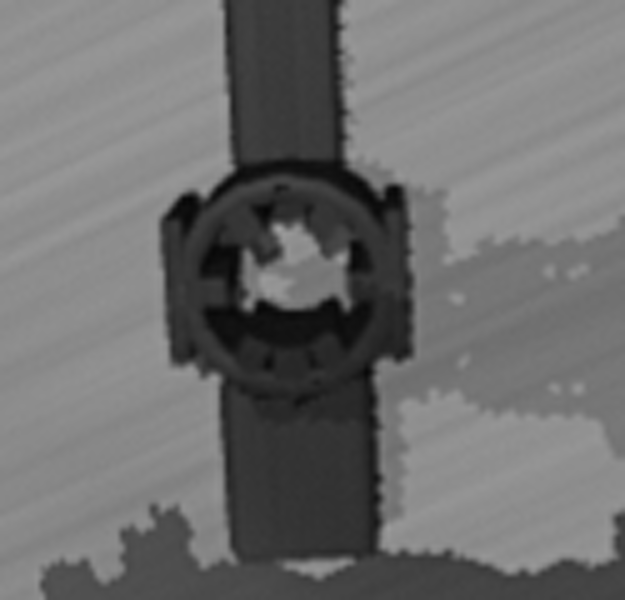

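The crop shows the hub's top ring centred at image pixel (232.8,177), with the flats to its left and right.

Run:
```python
from h import *
w=grab('wrist'); g=cv2.cvtColor(w['img'],cv2.COLOR_RGB2GRAY)
s=w['s'];print(s['position'],s['tool_rot'],np.abs(s['qd']).max())
gx=cv2.Sobel(cv2.GaussianBlur(g,(3,3),0),cv2.CV_32F,1,0)
C=[((205+gx[r,205:232].argmin()+232+gx[r,232:258].argmax())/2,r) for r in range(60,145,4)]
P=plane(w,C,.010)
vx,vy,x0,y0=cv2.fitLine(P[:,:2].astype(np.float32),cv2.DIST_HUBER,0,.01,.01).ravel(); print('yaw',np.degrees(np.arctan2(vy,vx)))
h=plane(w,[(232.8,177)],.03)[0]; n=np.array([-vy,vx]); print('hub',h,n@(h[:2]-[x0,y0]))
rel([h[0],h[1],.07],-24.0)
```

```text
[ 0.48542963 -0.22345503  0.15315126] [ 3.14122429e+00 -3.66785147e-04 -4.34278690e-01] 0.003119000607385164
yaw -22.859985
hub [ 0.497857   -0.21396469  0.03      ] -0.0008586887417519671
shift [ 0.0073 -0.0138  0.0832] turn [ 0.01 -0.02 -0.89] q7 -1.61
```

>>> send_rows:
  plan: "0.0073 -0.0138 0.04 0 0 -1.9 0.085;0.0073 -0.0138 0.083 0 0 -1.9 0.085;0.0073 -0.0138 0.115 0 0 -1.9 0.085;0.0073 -0.0138 0.135 0 0 -1.9 0.085;0.0073 -0.0138 0.145 0 0 -1.9 0.085;0.0073 -0.0138 0.150 0 0 -1.9 0.085;0.0073 -0.0138 0.150 0 0 -1.9 0.085;0.0073 -0.0138 0.150 0 0 -1.9 0.085"

```text
clock: 2.22
position: [0.4989, -0.2133, 0.004]
tool_rot: [-3.142, -0.001, -0.4]
force: [0.1, 0.6, 0.2]
grip_width: 0.0848
finger_force: 0.0
```

Run:
```python
from h import *
w=grab('wrist','pics/w3.png'); s=w['s'];print(s['position'],s['tool_rot'],s['force'])
rel([.4979,-.214,.002],-23)
```

```text
[ 0.49893083 -0.21325452  0.00403368] [-3.14154589e+00 -1.47545165e-03 -3.99811045e-01] [0.14774874 0.64979615 0.19231838]
shift [-0.0008  0.0012  0.0023] turn [-0.01 -0.12  0.1 ] q7 -1.59
```

View pics/w3.png

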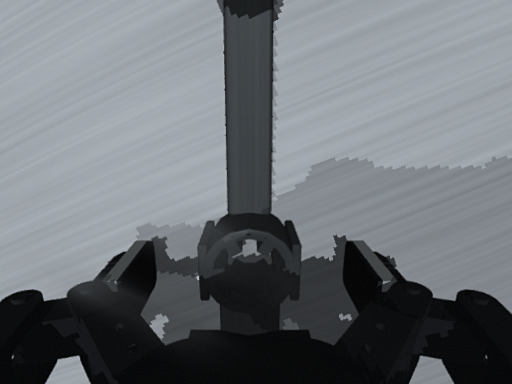

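The hub sits centred between the pads, at column 249 against a pad centre of 249.5. I close the fingers on the flats.

>>> send_rows:
  plan: "0 0 0.001 0 0 0 0.06;0 0 0.001 0 0 0 0.05;0 0 0.001 0 0 0 0.035;0 0 0.001 0 0 0 0.035;0 0 0.001 0 0 0 0.035;0 0 0.001 0 0 0 0.035;0 0 0.001 0 0 0 0.035;0 0 0.001 0 0 0 0.035"
  grip_force: 70

```text
clock: 2.93
position: [0.4986, -0.2127, 0.0026]
tool_rot: [-3.142, -0.001, -0.399]
force: [-2.9, 1.0, 11.4]
grip_width: 0.041
finger_force: 70.9
```

Run:
```python
from h import *
w=grab('wrist','pics/w4.png'); s=w['s'];print(s['position'],s['tool_rot'],s['force'],s['grip_width'],s['finger_force'])
rel([.49,-.0,.25],10)
```

```text
[ 0.49863541 -0.21274673  0.0025823 ] [-3.14151691e+00 -6.49837797e-04 -3.99171117e-01] [-2.92396909  0.96612309 11.39752982] 0.04102486796802969 70.94034075737
shift [-0.0905 -0.1927 -0.2475] turn [ 1.000e-02 -4.000e-02 -3.287e+01] q7 -1.59
```

>>> send_rows:
  plan: "0 0 -0.02 0 0 0 0.035;0 0 -0.05 0 0 0 0.035;0 0 -0.09 0 0 0 0.035;0 0 -0.13 0 0 0 0.035;0 0 -0.17 0 0 0 0.035;0 0 -0.19 0 0 0 0.035;0 0 -0.19 0 0 0 0.035"

```text
clock: 3.57
position: [0.5, -0.2133, 0.1963]
tool_rot: [-3.141, -0.006, -0.399]
force: [1.6, -1.0, -3.6]
grip_width: 0.041
finger_force: 73.4
```

Run:
```python
from h import *
s=observe();print(s['force'],s['grip_width'])
rel([.592,.092,.192],25)
```

```text
[ 1.60214163 -0.96557976 -3.59345535] 0.04104035318519056
shift [-0.034  -0.317   0.0044] turn [  0.11  -0.37 -47.88] q7 -1.62
```

>>> send_rows:
  plan: "-0.034 -0.317 0.002 0 0 -48 0.035;-0.034 -0.317 0.002 0 0 -48 0.035;-0.034 -0.317 0.002 0 0 -48 0.035;-0.034 -0.317 0.002 0 0 -48 0.035;-0.034 -0.317 0.002 0 0 -48 0.035;-0.034 -0.317 0.002 0 0 -48 0.035;-0.034 -0.317 0.002 0 0 -48 0.035;-0.034 -0.317 0.002 0 0 -48 0.035;-0.034 -0.317 0.002 0 0 -48 0.035;-0.034 -0.317 0.002 0 0 -48 0.035"

```text
clock: 4.4
position: [0.5895, 0.0944, 0.188]
tool_rot: [-3.14, 0.002, 0.441]
force: [-0.3, -0.8, -5.2]
grip_width: 0.041
finger_force: 73.2
```

>>> send_rows:
  plan: "0 0 0 0 0 0 0.035;0 0 0 0 0 0 0.035;0 0 0 0 0 0 0.035"

```text
clock: 4.65
position: [0.59, 0.0914, 0.1896]
tool_rot: [3.141, 0.001, 0.437]
force: [0.4, 0.1, -3.8]
grip_width: 0.0406
finger_force: 73.2
```

Run:
```python
from h import *
w=grab('wrist','pics/w5.png'); s=w['s'];print(s['position'],s['tool_rot'],s['force'],np.abs(s['qd']).max())
cv2.imwrite('pics/w5.png',cv2.resize(w['img'][:,:,::-1],(768,576),interpolation=cv2.INTER_CUBIC))
```

```text
[0.59003654 0.09144365 0.18956865] [3.14145883e+00 6.92990673e-04 4.36942916e-01] [ 0.4025157   0.12880863 -3.81340206] 0.005817334930316697
```

View pics/w5.png

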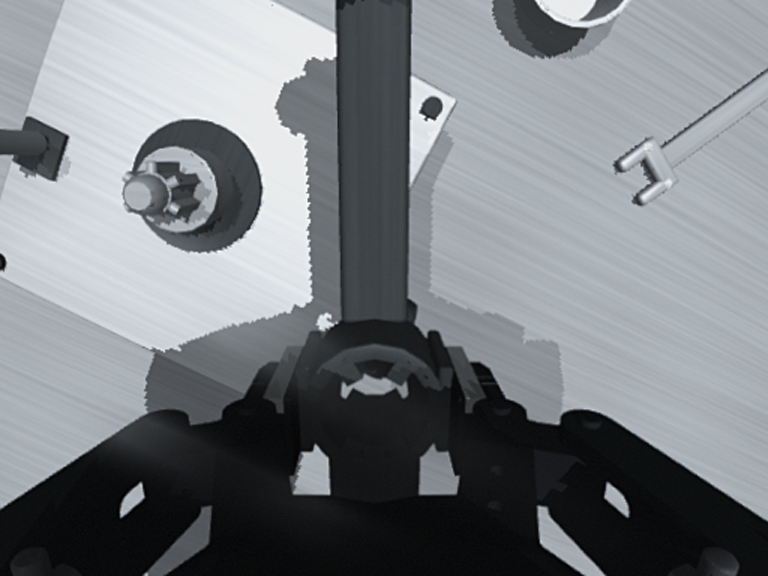

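Run:
```python
from h import *
w=grab('wrist'); 
cv2.imwrite('pics/w6.png',cv2.resize(w['img'][90:160,75:155,::-1],None,fx=8,fy=8,interpolation=cv2.INTER_CUBIC))
```

```text
(no output)
```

View pics/w6.png

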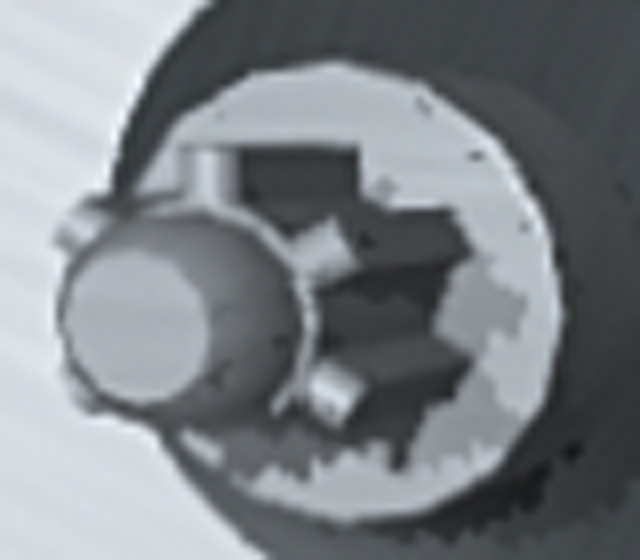

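The crop shows the shaft's pilot top at (137,326) and the shoulder centred at (333,291). Spline ends are at (205,165), (335,245), (338,390), (75,220) and (80,395), so the empty place faces down and the opposite spline faces up.

Run:
```python
from h import *
w=grab('wrist'); s=w['s']; f=lambda x,y:(75+x/8-.44,90+y/8-.44)
tip=plane(w,[f(137,326)],.147)[0]; sh=plane(w,[f(333,291)],.110)[0]; print('tip',tip,'shoulder',sh)
S=plane(w,[f(205,165),f(335,245),f(338,390),f(75,220),f(80,395)],.136)
c=(tip+sh)/2
print(np.degrees(np.arctan2(S[:,1]-c[1],S[:,0]-c[0])).round(1), np.linalg.norm((S-c)[:,:2],axis=1).round(4))
# best circle centre of spline ends r~.0125
from scipy.optimize import least_squares
a=least_squares(lambda q:np.hypot(S[:,0]-q[0],S[:,1]-q[1])-.0122,c[:2]).x;print('fit',a,np.degrees(np.arctan2(S[:,1]-a[1],S[:,0]-a[0])).round(1))
print('tool yaw',np.degrees(s['tool_rot'][2]))
# hub in image: dark columns at arm
Rt=R.from_euler('xyz',s['tool_rot']); print('proj hub top at tool x=0', proj(w,[s['position']+Rt.apply([dx,dy,.0-.0283]) for dx,dy in((0,0),(.020,0),(0,.021),(0,-.021))]).round(1)*1.5)
b=grab('top');print('top tip',plane(b,[(204,164.3)],.147))
```

```text
tip [0.59884377 0.19878388 0.147     ] shoulder [0.59905343 0.19923076 0.11      ]
[ 17.6 -40.7 -95.4  77.2 145.3] [0.0113 0.0122 0.012  0.0119 0.0123]
fit [0.59850084 0.19882541] [ 17.8 -38.7 -93.3  75.3 143.3]
tool yaw 25.058924348701346
proj hub top at tool x=0 [[376.35 411.6 ]
 [376.35 342.3 ]
 [454.05 411.3 ]
 [298.5  411.45]]
top tip [[0.58752457 0.18677656 0.147     ]]
```

Run:
```python
from h import *
rel([.5988,.1989,.165],21)
```

```text
shift [ 0.053  -0.093   0.0249] turn [ 0.   -0.    4.09] q7 -1.47
```

>>> send_rows:
  plan: "0.02 -0.035 0.005 0 0 2 0.035;0.04 -0.07 0.01 0 0 4.1 0.035;0.053 -0.093 0.015 0 0 4.1 0.035;0.053 -0.093 0.02 0 0 4.1 0.035;0.053 -0.093 0.025 0 0 4.1 0.035;0.053 -0.093 0.025 0 0 4.1 0.035;0.053 -0.093 0.025 0 0 4.1 0.035"

```text
clock: 5.43
position: [0.5989, 0.1979, 0.1648]
tool_rot: [3.141, 0.001, 0.366]
force: [0.2, 0.0, -4.5]
grip_width: 0.0409
finger_force: 73.2
```

Run:
```python
from h import *
w=grab('wrist'); s=w['s']; print(s['force'],s['moment'],s['position'],np.abs(s['qd']).max())
rel([.5988,.1989,.142],21,s)
cv2.imwrite('pics/w7.png',cv2.resize(w['img'][170:340,160:340,::-1],None,fx=3.5,fy=3.5,interpolation=cv2.INTER_CUBIC))
```

```text
[ 0.15206129  0.01168495 -4.50355748] [-0.03622772 -0.02557886 -0.00515382] [0.598853   0.19793736 0.16479172] 0.00926063485202478
shift [ 0.0003 -0.0009  0.0228] turn [ 0.03  0.04 -0.05] q7 -1.7
```

View pics/w7.png

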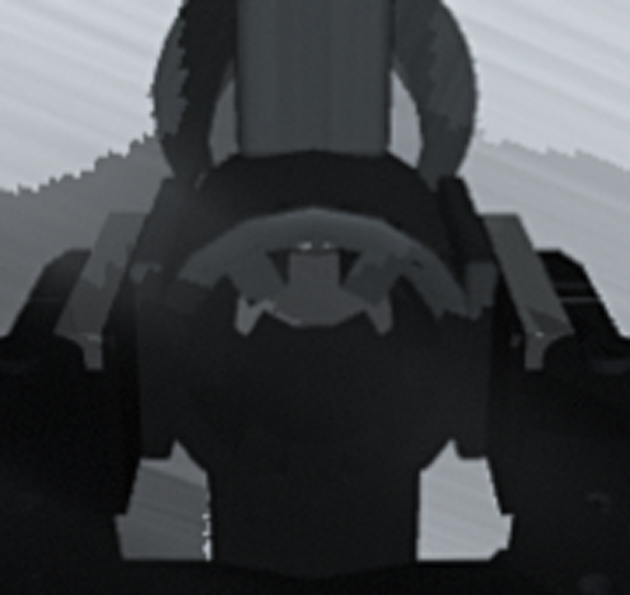

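The crop shows the shaft's base centred at column 316, with the arm at 315, so the lateral alignment is good. I descend gently.

>>> send_rows:
  plan: "0 -0.0008 0.005 0 0 0 0.035;0 -0.0008 0.01 0 0 0 0.035;0 -0.0008 0.014 0 0 0 0.035;0 -0.0008 0.017 0 0 0 0.035;0 -0.0008 0.019 0 0 0 0.035;0 -0.0008 0.020 0 0 0 0.035;0 -0.0008 0.020 0 0 0 0.035"

```text
clock: 6.07
position: [0.5985, 0.1998, 0.1446]
tool_rot: [3.141, 0.0, 0.367]
force: [-0.7, -0.8, -5.3]
grip_width: 0.0411
finger_force: 73.2
```

>>> send_rows:
  plan: "0 0 0.001 0 0 0 0.035;0 0 0.002 0 0 0 0.035;0 0 0.003 0 0 0 0.035;0 0 0.004 0 0 0 0.035;0 0 0.004 0 0 0 0.035"

```text
clock: 6.48
position: [0.5987, 0.1999, 0.1408]
tool_rot: [3.141, -0.0, 0.367]
force: [2.6, -2.5, -4.0]
grip_width: 0.0411
finger_force: 73.3
```

>>> send_rows:
  plan: "0 0.001 0 0 0 0 0.035;0 0.001 0.001 0 0 0 0.035;0 0.001 0.002 0 0 0 0.035;0 0.001 0.003 0 0 0 0.035;0 0.001 0.003 0 0 0 0.035"

```text
clock: 6.9
position: [0.5987, 0.1991, 0.1376]
tool_rot: [3.142, 0.0, 0.367]
force: [1.6, -1.1, -5.4]
grip_width: 0.0411
finger_force: 73.2
```

>>> send_rows:
  plan: "0 0.0004 0.001 0 0 0 0.035;0 0.0004 0.002 0 0 0 0.035;0 0.0004 0.003 0 0 0 0.035;0 0.0004 0.003 0 0 0 0.035"

```text
clock: 7.23
position: [0.5989, 0.1987, 0.1347]
tool_rot: [3.142, 0.0, 0.367]
force: [0.5, -1.3, -5.1]
grip_width: 0.0407
finger_force: 73.3
```

>>> send_rows:
  plan: "0 0.0003 0.001 0 0 0 0.035;0 0.0003 0.002 0 0 0 0.035;0 0.0003 0.003 0 0 0 0.035;0 0.0003 0.003 0 0 0 0.035"

```text
clock: 7.57
position: [0.599, 0.1985, 0.1317]
tool_rot: [-3.142, 0.0, 0.367]
force: [1.1, -0.9, -4.7]
grip_width: 0.0406
finger_force: 73.3
```

>>> send_rows:
  plan: "0 0 0.001 0 0 0 0.035;0 0 0.002 0 0 0 0.035;0 0 0.003 0 0 0 0.035;0 0 0.004 0 0 0 0.035;0 0 0.004 0 0 0 0.035"

```text
clock: 7.98
position: [0.599, 0.1984, 0.1277]
tool_rot: [3.142, 0.0, 0.367]
force: [0.5, -0.7, -4.5]
grip_width: 0.0406
finger_force: 73.3
```

>>> send_rows:
  plan: "0 0 0.001 0 0 0 0.035;0 0 0.002 0 0 0 0.035;0 0 0.003 0 0 0 0.035;0 0 0.004 0 0 0 0.035;0 0 0.004 0 0 0 0.035"

```text
clock: 8.4
position: [0.5991, 0.1984, 0.1237]
tool_rot: [3.142, 0.0, 0.367]
force: [0.9, -0.9, -5.2]
grip_width: 0.0407
finger_force: 73.3
```

>>> send_rows:
  plan: "0 0 0.001 0 0 0 0.035;0 0 0.002 0 0 0 0.035;0 0 0.003 0 0 0 0.035;0 0 0.004 0 0 0 0.035;0 0 0.005 0 0 0 0.035;0 0 0.006 0 0 0 0.035;0 0 0.007 0 0 0 0.035;0 0 0.008 0 0 0 0.035;0 0 0.008 0 0 0 0.035"

```text
clock: 9.15
position: [0.5991, 0.1984, 0.1157]
tool_rot: [3.142, 0.0, 0.367]
force: [1.2, -2.5, -5.1]
grip_width: 0.0403
finger_force: 73.3
```

>>> send_rows:
  plan: "0 0 0.0007 0 0 0 0.035;0 0 0.0014 0 0 0 0.035;0 0 0.002 0 0 0 0.035;0 0 0.002 0 0 0 0.035"

```text
clock: 9.48
position: [0.5991, 0.1984, 0.1138]
tool_rot: [3.142, 0.0, 0.367]
force: [1.2, -3.1, -3.6]
grip_width: 0.0411
finger_force: 73.4
```

>>> send_rows:
  plan: "0 0.0002 0.0005 0 0 0 0.035;0 0.0002 0.001 0 0 0 0.035;0 0.0002 0.001 0 0 0 0.035"

```text
clock: 9.73
position: [0.5991, 0.1984, 0.1128]
tool_rot: [-3.141, 0.0, 0.367]
force: [0.3, -1.1, -3.9]
grip_width: 0.041
finger_force: 73.4
```

>>> send_rows:
  plan: "0 0 0.0005 0 0 0 0.035;0 0 0.0005 0 0 0 0.035"

```text
clock: 9.9
position: [0.5992, 0.1984, 0.1126]
tool_rot: [-3.141, -0.0, 0.367]
force: [-1.1, -2.1, 1.9]
grip_width: 0.0412
finger_force: 74.0
```

Seated: contact came at z 0.1126, as predicted, with about 6 N. Now I swing it.

>>> send_rows:
  plan: "0 0 0 0 0 -2 0.035;0 0 0 0 0 -6 0.035;0 0 0 0 0 -11 0.035;0 0 0 0 0 -16 0.035;0 0 0 0 0 -21 0.035;0 0 0 0 0 -26 0.035;0 0 0 0 0 -30 0.035;0 0 0 0 0 -30 0.035"

```text
clock: 10.57
position: [0.5994, 0.1976, 0.1126]
tool_rot: [3.141, 0.0, 0.893]
force: [-0.7, -5.0, 2.6]
grip_width: 0.0409
finger_force: 74.2
```

Run:
```python
from h import *
s=observe(); print(s['force'],s['moment'],s['position'],np.degrees(s['tool_rot'][2]),s['qpos'].round(2)); rel([.5991,.1984,.1126],51)
```

```text
[-0.68583966 -4.98763094  2.64238772] [-1.23167     0.11273051 -0.14458334] [0.59943752 0.19759066 0.11264247] 51.18776435990312 [-0.24  0.68 -0.26  1.67  0.22  0.82 -1.27]
shift [ 0.0004 -0.0008  0.    ] turn [0.02 0.01 0.19] q7 -1.27
```

>>> send_rows:
  plan: "-0.0003 0.0003 0 0 0 -3 0.035;-0.0003 0.0003 0 0 0 -8 0.035;-0.0003 0.0003 0 0 0 -13 0.035;-0.0003 0.0003 0 0 0 -18 0.035;-0.0003 0.0003 0 0 0 -23 0.035;-0.0003 0.0003 0 0 0 -28 0.035;-0.0003 0.0003 0 0 0 -31 0.035;-0.0003 0.0003 0 0 0 -31 0.035;-0.0003 0.0003 0 0 0 -31 0.035"

```text
clock: 11.32
position: [0.5997, 0.1974, 0.1126]
tool_rot: [3.141, 0.0, 1.428]
force: [2.0, -5.1, 1.0]
grip_width: 0.0407
finger_force: 74.0
```

>>> send_rows:
  plan: "0 0 0 0 0 -1 0.035;0 0 0 0 0 -2 0.035;0 0 0 0 0 -3 0.035;0 0 0 0 0 -3 0.035"

```text
clock: 11.65
position: [0.5997, 0.1974, 0.1126]
tool_rot: [3.141, 0.0, 1.481]
force: [1.0, -5.0, 1.6]
grip_width: 0.0409
finger_force: 74.0
```

Run:
```python
from h import *
s=observe(); print(s['force'],s['moment'],s['position'],np.degrees(s['tool_rot'][2]))
w=grab('wrist'); cv2.imwrite('pics/w8.png',w['img'][:,:,::-1])
```

```text
[ 1.01923174 -5.04655517  1.59363675] [-1.17124132 -0.5857061  -0.21544748] [0.59974615 0.19737432 0.11262817] 84.8276514456982
```

View pics/w8.png

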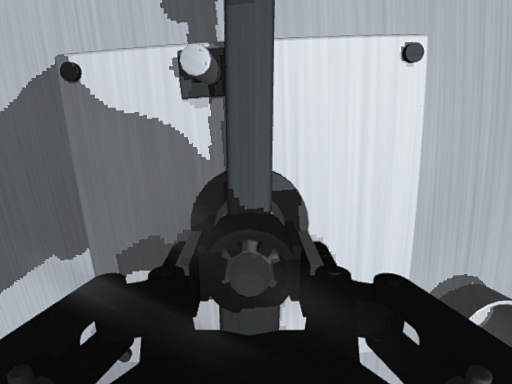

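The picture shows the hub home with the shaft tip inside the bore at (250,272). The pin's top is at (196,60), and a small gap remains to the arm's left edge at column 226.

>>> send_rows:
  plan: "0 0 0 0 0 -1 0.035;0 0 0 0 0 -2 0.035;0 0 0 0 0 -3 0.035;0 0 0 0 0 -3 0.035"

```text
clock: 12.03
position: [0.5998, 0.1974, 0.1126]
tool_rot: [3.141, 0.0, 1.533]
force: [3.0, -4.6, 1.1]
grip_width: 0.0409
finger_force: 74.0
```

Run:
```python
from h import *
s=observe(); print(s['force'],s['moment'],s['position'],np.degrees(s['tool_rot'][2]))
```

```text
[ 3.02991943 -4.64861125  1.14143012] [-1.13830097 -0.71228758 -0.26668114] [0.59981319 0.19736254 0.11264691] 87.82691230827588
```

>>> send_rows:
  plan: "0 0 0 0 0 -1 0.035;0 0 0 0 0 -2 0.035;0 0 0 0 0 -2 0.035"

```text
clock: 12.28
position: [0.5999, 0.1974, 0.1127]
tool_rot: [3.141, 0.0, 1.567]
force: [3.7, -5.7, 2.1]
grip_width: 0.0407
finger_force: 73.9
```

Run:
```python
from h import *
w=grab('wrist','pics/w9.png');s=w['s']; print(s['force'],s['moment'],s['position'],np.degrees(s['tool_rot'][2]))
```

```text
[ 3.74938614 -5.74479914  2.10315968] [-1.02644106 -0.748104   -0.72077033] [0.59987611 0.19740268 0.11265697] 89.7955460050576
```

The moment about z rose to −0.72 N m, so the arm is against the pin. I release and rise.

>>> send_rows:
  plan: "0 0 0 0 0 0 0.045;0 0 0 0 0 0 0.06;0 0 0 0 0 0 0.085;0 0 0 0 0 0 0.085;0 0 0 0 0 0 0.085;0 0 0 0 0 0 0.085"

```text
clock: 12.83
position: [0.5992, 0.1981, 0.1124]
tool_rot: [-3.142, -0.0, 1.571]
force: [-0.7, 0.1, -0.4]
grip_width: 0.0852
finger_force: 0.0
```

>>> send_rows:
  plan: "0 0 -0.01 0 0 0 0.085;0 0 -0.03 0 0 0 0.085;0 0 -0.06 0 0 0 0.085;0 0 -0.09 0 0 0 0.085;0 0 -0.11 0 0 0 0.085;0 0 -0.12 0 0 0 0.085;0 0 -0.12 0 0 0 0.085;0 0 -0.12 0 0 0 0.085"

```text
clock: 13.5
position: [0.5991, 0.1978, 0.2323]
tool_rot: [3.141, 0.0, 1.571]
force: [-0.3, -0.3, 0.1]
grip_width: 0.0852
finger_force: 0.0
```

Run:
```python
from h import *
w=grab('wrist');s=w['s']; print(s['force'],s['position'],s['grip_width'],s['clock'])
g=cv2.cvtColor(w['img'],cv2.COLOR_RGB2GRAY); gx=cv2.Sobel(cv2.GaussianBlur(g,(3,3),0),cv2.CV_32F,1,0)
cv2.imwrite('pics/w10.png',w['img'][:,:,::-1])
C=np.array([(x,r) for r in range(60,150,4) for x in [(210+gx[r,210:245].argmin()+245+gx[r,245:285].argmax())/2]])
P=plane(w,C,.12); vx,vy,x0,y0=cv2.fitLine(P[:,:2].astype(np.float32),cv2.DIST_HUBER,0,.01,.01).ravel(); print('arm yaw',np.degrees(np.arctan2(vy,vx)))
```

```text
[-0.27614831 -0.27947039  0.13391861] [0.59911845 0.19775272 0.23233333] 0.0851580663127874 13.5
arm yaw -87.52666
```

View pics/w10.png

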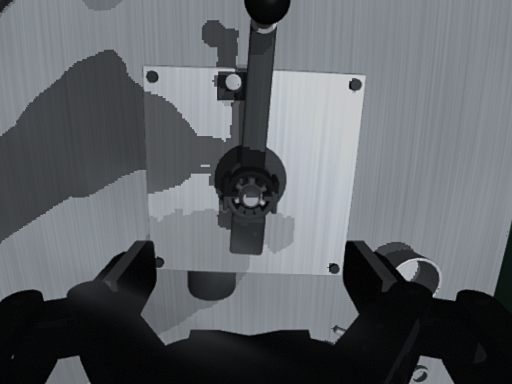

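The picture shows the lever home on the shaft with its hub at (250,195), its knob at (267,5) and the pin at (233,81). The arm may have sprung back slightly off the pin, so I measure it.

Run:
```python
from h import *
w=grab('wrist'); g=cv2.cvtColor(w['img'],cv2.COLOR_RGB2GRAY); gx=cv2.Sobel(cv2.GaussianBlur(g,(3,3),0),cv2.CV_32F,1,0)
C=[];
for r in range(40,140,5):
    x=261-(r-50)*6/90; l=int(x)-20+gx[r,int(x)-20:int(x)-5].argmin(); q=int(x)+6+gx[r,int(x)+6:int(x)+22].argmax(); C.append(((l+q)/2,r)); print((r,int(l),int(q)),end='')
P=plane(w,C,.12); v=cv2.fitLine(P[:,:2].astype(np.float32),cv2.DIST_HUBER,0,.01,.01).ravel(); print('\narm yaw',np.degrees(np.arctan2(v[1],v[0]))%180)
T=plane(w,[(143.5,66),(365,75),(345,275),(148.5,268)],.08); print(T.round(4))
for k in range(4): d=T[(k+1)%4]-T[k]; print(np.linalg.norm(d[:2]).round(4),(np.degrees(np.arctan2(d[1],d[0]))%90).round(2))
sc=plane(w,[(152,76),(355,85),(334,268),(158.5,262)],.083); d=[sc[1]-sc[0],sc[2]-sc[1],sc[3]-sc[2],sc[0]-sc[3]]; print('screws',[(np.degrees(np.arctan2(x[1],x[0]))%90).round(2) for x in d])
print('pin',plane(w,[(233.5,81)],.130),'knob at',plane(w,[(267,6)],.166))
```

```text
(40, 249, 276)(45, 249, 276)(50, 248, 275)(55, 248, 275)(60, 248, 274)(65, 247, 274)(70, 240, 273)(75, 239, 273)(80, 241, 272)(85, 241, 272)(90, 238, 272)(95, 241, 271)(100, 244, 271)(105, 239, 270)(110, 239, 270)(115, 239, 269)(120, 239, 269)(125, 239, 268)(130, 238, 268)(135, 238, 268)
arm yaw 83.92241
[[0.5042 0.3004 0.08  ]
 [0.7005 0.2929 0.08  ]
 [0.6976 0.0956 0.08  ]
 [0.493  0.1036 0.08  ]]
0.1964 87.81
0.1973 89.16
0.2048 87.76
0.1972 86.74
screws [np.float64(87.59), np.float64(87.87), np.float64(87.87), np.float64(87.73)]
pin [[0.58613831 0.28290424 0.13      ]] knob at [[0.60840022 0.32386119 0.166     ]]
```

Run:
```python
from h import *
w=grab('wrist')
for C in ([(276,40),(275,55),(273.5,70),(272,85),(271,100),(269.5,115),(268,133)],[(249,42),(248,52),(247,65),(244,100)]):
    P=plane(w,C,.12); v=cv2.fitLine(P[:,:2].astype(np.float32),cv2.DIST_HUBER,0,.01,.01).ravel(); y=np.degrees(np.arctan2(v[1],v[0]))%180; print('edge yaw',y)
    i=0; d=P[0,:2]-[.599,.1985]; print(d, 'offset perp at far end from selector y axis', d@[np.cos(np.radians(2.2)),-np.sin(np.radians(2.2))])
b=grab('top'); g=cv2.cvtColor(b['img'],cv2.COLOR_RGB2GRAY)
print('expected knob px at 87.8/85.8/83.8',proj(b,[[.599+.13*np.cos(np.radians(a)),.1985+.13*np.sin(np.radians(a)),.166] for a in(87.8,85.8,83.8)]).round(1))
m=(g[145:195,150:185]<40).astype(np.uint8); n,l,st,ce=cv2.connectedComponentsWithStats(m); print(st.tolist(),ce.round(1)+[150,145])
```

```text
edge yaw 85.67967
[0.01843123 0.11470296] offset perp at far end from selector y axis 0.014014453314264666
edge yaw 84.823906
[-0.00168277  0.11323101] offset perp at far end from selector y axis -0.006028223532843088
expected knob px at 87.8/85.8/83.8 [[160.9 158.2]
 [161.1 156.8]
 [161.3 155.5]]
[[0, 0, 35, 50, 1740], [10, 11, 4, 4, 10]] [[167.  169.6]
 [161.8 157.5]]
```

The arm rests about 2° off the pin line, roughly 4.6 mm at the knob, which is well inside the 14 mm allowed. The gripper is clear, so I hand in.

```bash
python3 -c "
from h import *
print(bot.job_done())"
```

```text
the job is handed in; nothing more can be done
None
```

The job is handed in, though the verdict was not shown: the selector lever is fully home on the shaft's shoulder, swung to the stop pin and released, resting about 2° (5 mm at the knob) from the pin line, within the 6° (14 mm) allowed.

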